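# Hold back the tensioner of the ticket-drum stand for a drum change

### The job

On the ticket-drum stand on the bar counter, first turn the turntable counter-clockwise by its upright post until the index plunger snaps into the loading notch. Then push the sprung tensioner arm by its tab away from the drum until it is past the click of its pawl, and finish while still holding it back there with the fingers, so that a colleague can change the drum: do not let go. The turntable must stay in its notch, and the other things on the counter stay where they are.

Things in the scene. Friction and masses are not known exactly. Their poses are not given: they have to be found in the camera images.
- stand: Ticket-drum stand fixed on the counter; place and yaw vary. Dark steel base plate 330 (x, from -130 to +200) x 340 (y) x 12 thick. Frame at counter height, -x edge towards the robot, +y its left as the robot sees it. Carries the turntable (left of centre) and the tensioner arm (pivot at the back, arm reaching forward along the drum's right side).
- turntable_axis (a point): Point on the vertical axis of the turntable, 60 above the counter (top of the drum). The turntable is an aluminium disc of radius 98 (top 26 above the counter) carrying an empty black ticket drum of radius 55, top at 60, with a steel hub nut of radius 12 up to 66.
- turntable (a joint): Turntable angle (rad), counter-clockwise from above positive. 0 = loading notch (see index_nose). Starts clockwise of it, -1.15 to -0.55; end stops at -1.4 and +0.3. Turning takes about 1.5 N at the post; from -0.15 to -0.07 about 7 N while a rim pin passes the plunger; then it is drawn into the notch and stays there by itself. Turning on past 0.07 leaves the notch.
- index_nose (a point): Nose of the brass index plunger, 25 above the counter, sprung against the disc's rim from a grey housing 40 high at the back left of the disc. At the loading notch it sits between two pins, 14 apart, that stick out of the disc's rim. The pins lie 110 deg clockwise of the turn post, seen from above.
- turn_post (a point): Upright round steel post on the disc, by which the turntable is turned: 14 diameter, 82 from the turntable axis, from 26 to 98 above the counter. This point is on its axis, 80 above the counter. In the notch it stands, seen from the turntable axis, at 170 deg counter-clockwise from the stand's +x: almost straight towards the robot side.
- tensioner_pivot (a point): Point on the vertical pivot axis of the tensioner arm, 70 above the counter.
- tab (a point): Flat upright steel tab at the free end of the tensioner arm, 200 from the pivot: 24 along the arm, 10 across it, 62 to 112 above the counter. This point is its middle, 92 up; its -x points along the arm away from the pivot, its -y is the way to push, away from the drum. Push on its drum-side face. Under it the arm is a steel bar 16 wide, 48 to 62 up.
- tensioner (a joint): Swing of the arm (rad): 0 = rest, idler roller against the drum; grows counter-clockwise from above as the tab is pushed away from the drum; end stop 0.75. A spring drives it back: 4 N at the tab at rest, 5.5 N at 0.5, some 2 N more while the tooth lifts the pawl, from 0.21 to 0.34. The click is complete at 0.47. It does not keep the arm: let go, it swings back to 0.
- pawl (a joint): Brass pawl slider beside the pivot, at the back right of the stand (m): 0 = home; it is lifted by about 2.5 mm by the arm's tooth while the arm passes between 0.21 and 0.47, and clicks home again beyond that.
- spare_idler: Bystander: small upright steel roller standing on the front right corner of the stand's base plate, 28 across, 25 high (mm). Origin at the centre of its underside.
- cup: Bystander: white coffee mug 80 across, 75 high, handle at its +y (mm). Origin at the centre of its underside.
- beer_glass: Bystander: straight clear beer glass 72 across, 140 high (mm). Origin at the centre of its underside.
- card_reader: Bystander: black card reader lying flat, 150 x 70 x 22 (mm). Origin at the centre of its underside, long axis x.
- shaker: Bystander: steel cocktail shaker 84 across, 180 high (mm). Origin at the centre of its underside.
- bar_spoon: Bystander: spoon 200 long lying on the counter (mm). Origin at the centre of its underside, long axis x.
- coasters: Bystander: stack of cork coasters 90 x 90 x 18 (mm). Origin at the centre of its underside.

How it is judged:
On the way, in this order (a step that is already met when the one before it is completed fails the run):
1. the turntable sits in its loading notch, with the tensioner arm still at rest (value of joint turntable between -0.06 and 0.06 rad and value of joint tensioner below 0.1 rad), for 0.2 s.
2. the tensioner arm is pushed back past the click, the pawl home again (value of joint turntable between -0.06 and 0.06 rad and value of joint tensioner above 0.48 rad and value of joint pawl below 0.001 m), for 0.2 s.
At the end, for the whole second after the job is handed in: The turntable is within 0.06 rad of its notch; the tensioner arm is past its click (joint above 0.48 rad, pawl less than 1 mm from home), still, and held there by the fingers with more than 3 N (all of step 2 and velocity of joint tensioner between -0.1 and 0.1 rad/s and contact force between the fingers and tensioner above 3 N); the arm keeps its last pose, push and grip.
It fails at once if something else on the counter is moved more than 30 mm (distance of any of spare_idler, cup, beer_glass, card_reader, shaker, bar_spoon, coasters from where it was at the start of the episode above 0.03 m).
It fails at once if something else on the counter is tipped over (angle between any of spare_idler, cup, beer_glass, card_reader, shaker, coasters's own z axis and vertical above 0.4 rad).
It also fails if it takes over 48 s, if anything falls off the work surface, if the arm or the gripper's body presses on something with over 40 N, if the wrist force passes 120 N, or if a joint passes its speed limit or range.

### The arm

A 7-joint arm with a two-finger parallel gripper is mounted at the origin on the work surface. World frame = base frame: x ahead of the robot, y to its left, z up, the work surface at z = 0. Lengths are in m, angles in rad, forces in N, time in s.
With the tool pointing down it reaches from about 0.425 to 0.875 m from the base axis. Payload 4.7 kg.
Tool frame: the origin (TCP) lies between the finger pads; the fingertips stand 14 mm ahead of it and the grasp point (between the pads) lies 5 mm behind it; z points along the fingers, y is the line along which they close (so a half turn about z gives the same grasp; the last joint's range is limited). The gripper opens to 87 mm and grips with 3 to 60 N. Pads are 19 mm wide; open, the fingers measure 117 mm over their backs; the gripper's body (75 mm by 190 mm) begins 51 mm behind the grasp point.
Start: joints at [1.335, 0.321, -0.07, 1.45, 0.023, 1.371, -0.057], TCP at [0.161, -0.63, 0.237] pointing down, gripper open.
Joint ranges: [-2.86, 2.86], [-0.3, 2.09], [-1.38, 1.24], [0.06, 2.45], [-1.56, 4.7], [0.09, 2.05], [-2.69, 2.69]. Speed limits (rad/s): [2.57, 2.57, 3.14, 3.14, 3.14, 3.14, 3.14].

### API

Orientations are given as a rotation vector (axis times angle).
In Python, from bench import ctrl gives the robot as it stands.
- The arm moves only by the tool step_arm, never from a script. Its argument "commands" is a list of rows, each an object with "travel": the shift along the tool's x, y, z in m, a list of three; "turn": the turn, a rotation vector about the tool's x, y, z in degrees, a list of three. A call has 1 to 5 rows; each row is the pose to reach, as a shift and turn from the pose commanded when the call began, along the tool's axes at that moment; what a row does not reach only later rows make up. A row lasts 1/10 s, in which the tool goes at most 50 mm and 8.59 degrees, less where a joint would pass 70% of its speed; a pose out of reach is approached as far as the arm can. A call with a gripper value outside its range is refused whole. "gripper" is the opening, from 0 (shut) to 1 (fully open), set as the call begins (left out, the last holds). The fingers move at their own pace and stop on an object; "force" is the grip in N (left out, the last holds). Time passes only in rows, so rows that repeat a pose let the fingers close. It gives the time, the measured TCP pose, the force, the opening and the grip force at its end, in the units of the state.
- ctrl.get_state(): the state, without advancing time (a new reading comes with each control period).
- ctrl.get_image(name): name is "scene" or "top" or "wrist"; returns the picture (384x512x3 uint8, red, green, blue); there is no depth.
- ctrl.camera_model(name): a dict with "fx", "fy", "cx", "cy" (pixels), "R" (3x3) and "t" (3): a world point X has camera coordinates R X + t; the wrist camera has in their place "T_tool_cam" (4x4, takes a point from camera to tool coordinates, whose origin is the TCP and whose axes are the flange's). Camera axes: x right, y down, z forward; pixel columns grow to the right and rows downward; lengths in m; the calibration is good to about 2 mm. A picture is of the moment at which its call begins: read the wrist's pose just before it. camera_model takes no time and is no camera call.
- ctrl.close_job(): hands the job in; it is judged then, once.
The state is a dict: "time": time; "joint_positions": joint angles; "qd": joint speeds; "joint_torque": joint torques, N m; "position": TCP position; "tool_rot": TCP orientation; "ft_force": force on the tool from outside, world axes, zero at the start; "torque": the same for the moment, N m; "grip_width": opening from 0.0 (shut) to 1.0 (fully open); "grip_force": force on a finger pad.
Only numpy, scipy, OpenCV 4.12 (cv2) and the standard library are available. Lean on these libraries where they do the work, as an engineer would, in place of code of your own. Each camera call takes 0.05 s, during which the arm holds its last target. There are 200 camera calls.

## Working session

There is one attempt and no reset: what is moved stays moved. The work goes in short steps, Python scripts to look and compute and a tool call to move; the robot and the scene stay as the last step left them, time stands still between calls to the robot, and variables do not carry over. Pictures are saved under pics/ and viewed, at most 10 in all, crops included, and the job is handed in when it is done.

Besides the shell and the picture viewer there is one more tool, called after "Request:" by a JSON object that holds its "method" and its "body". step_arm: Moves the arm, as the interface text tells. Its arguments: {"type":"object","properties":{"commands":{"type":"array"},"gripper":{"type":"number"},"force":{"type":"number"}},"required":["commands"]}

```bash
mkdir -p pics; ls
python3 - <<'E'
from bench import ctrl
import cv2
for n in("scene","top"):
    im=ctrl.get_image(n); cv2.imwrite(f"pics/{n}0.png",cv2.cvtColor(im,cv2.COLOR_RGB2BGR))
    m=ctrl.camera_model(n); print(n,m)
s=ctrl.get_state();print(s)
E
```

```text
pics
scene {'fx': 438.38070720182196, 'fy': 438.38070720182196, 'cx': 256.3898286138575, 'cy': 189.4048561988394, 'R': array([[ 0.29643051,  0.9549493 , -0.01416987],
       [ 0.82688672, -0.26404561, -0.4965262 ],
       [-0.47789884,  0.13546864, -0.86790607]]), 't': array([-0.15433722, -0.43007487,  1.60352802])}
top {'fx': 359.3402722488366, 'fy': 359.3402722488366, 'cx': 249.13153231650122, 'cy': 189.51475131330835, 'R': array([[-0.01898984, -0.99949724, -0.02539012],
       [-0.99740896,  0.02070036, -0.06889745],
       [ 0.06938839,  0.02401598, -0.9973006 ]]), 't': array([0.02648702, 0.58313221, 1.25463698])}
{'time': 0.1, 'joint_positions': array([ 1.33507198,  0.32177176, -0.07010169,  1.4515576 ,  0.02260495,
        1.37080837, -0.0568931 ]), 'qd': array([-0.00093269, -0.00123023,  0.0006392 , -0.00249917,  0.00086378,
       -0.00128329, -0.00032864]), 'joint_torque': array([-3.26738837e-04, -4.92569697e+01, -4.05645836e-01, -3.13398814e+01,
       -6.40520034e-02,  3.94447229e-02,  7.91915363e-05]), 'position': array([ 0.16054632, -0.62936787,  0.23555383]), 'tool_rot': array([-3.11538850e+00, -3.91268831e-01,  4.88592589e-04]), 'ft_force': array([ 0.51270724,  0.15947915, -0.31019515]), 'torque': array([-0.04213116,  0.05075658,  0.01107977]), 'grip_force': 0.0, 'grip_width': 1.0042674705026946}
```

View pics/top0.png

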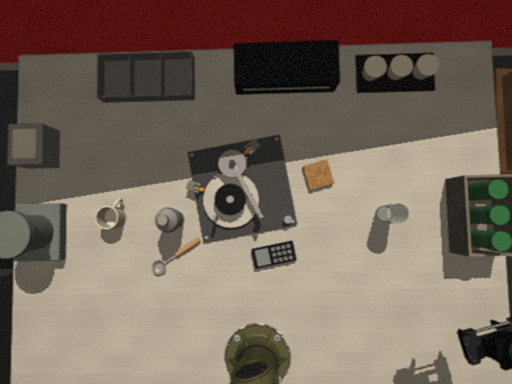

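View pics/scene0.png

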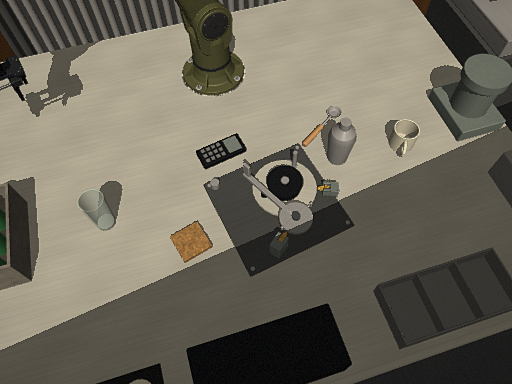

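Top view: the stand's plate has corners near (188,152), (280,136), (297,225) and (203,243). The drum is at (230,199), the arm runs from (233,163) to (261,216), and the roller is at (288,220). Scene view: the post is near (295,155) and the tab near (247,168). I'll zoom in next.

Run:
```python
import cv2,numpy as np
a=cv2.imread("pics/top0.png")[130:250,180:305]; b=cv2.imread("pics/scene0.png")[135:280,195:360]
a=cv2.resize(a,None,fx=3.2,fy=3.2,interpolation=cv2.INTER_CUBIC); b=cv2.resize(b,None,fx=2.4,fy=2.4,interpolation=cv2.INTER_CUBIC)
h=max(a.shape[0],b.shape[0]); c=np.zeros((h,a.shape[1]+b.shape[1],3),np.uint8); c[:a.shape[0],:a.shape[1]]=a; c[:b.shape[0],a.shape[1]:]=b
print(a.shape,b.shape);cv2.imwrite("pics/zoom.png",np.clip(c*1.5,0,255).astype(np.uint8))
```

```text
(384, 400, 3) (348, 396, 3)
```

View pics/zoom.png

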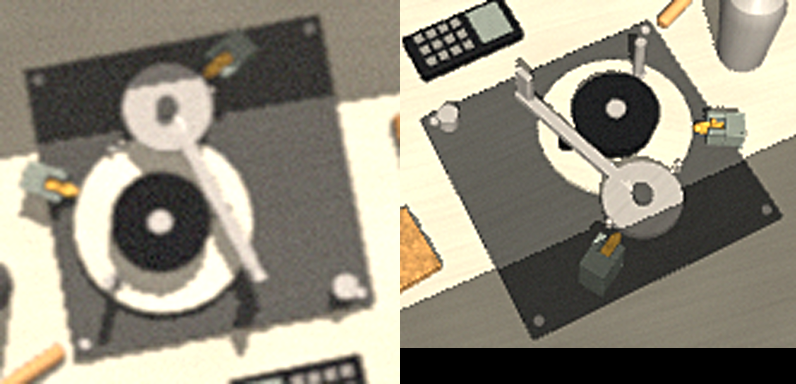

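Zoom: in the top half, hub (160,221), post top near (112,282), tab (258,272), pivot nut (168,108) and plate corners (25,70), (318,15), (370,303), (78,362). In the scene half, hub (615,108), post top (641,33), tab top (522,65) and roller at (449,112).

```bash
cat > h.py <<'E'
import numpy as np,cv2
from bench import ctrl
M={n:ctrl.camera_model(n) for n in("scene","top")}
def ray(n,p):
    m=M[n];d=m["R"].T@np.array([(p[0]-m["cx"])/m["fx"],(p[1]-m["cy"])/m["fy"],1]);return -m["R"].T@m["t"],d
def onz(n,p,z):
    c,d=ray(n,p);return c+d*(z-c[2])/d[2]
def tri(pt,ps):
    P=[M[n]["R"] for n in("top","scene")]
    c1,d1=ray("top",pt);c2,d2=ray("scene",ps);s=np.linalg.lstsq(np.c_[d1,-d2],c2-c1,rcond=None)[0]
    a=c1+s[0]*d1;b=c2+s[1]*d2;return (a+b)/2,np.linalg.norm(a-b)
T=lambda u,v:(180+u/3.2,130+v/3.2)
S=lambda u,v:(195+(u-400)/2.4,135+v/2.4)
E
python3 - <<'E'
from h import *
np.set_printoptions(precision=4,suppress=True)
print("cam",[ray(n,(0,0))[0] for n in M])
for n,a,b,z in[("hub",T(160,221),S(615,108),.066),("post",T(112,282),S(641,33),.098),("tabtop",T(258,272),S(522,65),.112),("nut",T(168,106),S(642,193),.09),("roller",T(346,285),S(449,112),.037)]:
    print(n,tri(a,b),onz("top",a,z),onz("scene",b,z))
c=np.array([onz("top",T(*p),.012)[:2] for p in[(25,70),(318,15),(370,303),(78,362)]]);print(c)
L=lambda a,b:np.linalg.norm(a-b)
print([L(c[i],c[(i+1)%4]) for i in range(4)])
x=(c[0]-c[3]+c[1]-c[2]);y=(c[0]-c[1]+c[3]-c[2]);print(np.degrees(np.arctan2(x[1],x[0])),np.degrees(np.arctan2(-y[0],y[1])))
cs=np.array([onz("scene",S(*p),.012)[:2] for p in[(780,214),(532,339),(421,119),(648,22)]]);print(cs)
E
```

```text
cam [array([ 1.1677, -0.1834,  1.176 ]), array([ 0.4951, -0.0157,  1.2921])]
hub (array([0.5491, 0.0799, 0.062 ]), np.float64(0.0006453702451161651)) [0.549  0.0798 0.066 ] [0.5513 0.0786 0.066 ]
post (array([0.4862, 0.1292, 0.115 ]), np.float64(0.006309063733878671)) [0.4853 0.1282 0.098 ] [0.476  0.1374 0.098 ]
tabtop (array([ 0.493 , -0.0223,  0.1244]), np.float64(0.001988062041590844)) [ 0.4928 -0.0234  0.112 ] [ 0.4853 -0.0194  0.112 ]
nut (array([0.6723, 0.0695, 0.0692]), np.float64(0.0008838403794398255)) [0.6691 0.0677 0.09  ] [0.6817 0.0652 0.09  ]
roller (array([ 0.4771, -0.1174,  0.0379]), np.float64(0.00309661409194878)) [ 0.4767 -0.119   0.037 ] [ 0.477  -0.1159  0.037 ]
[[ 0.7251  0.2341]
 [ 0.7798 -0.0976]
 [ 0.4561 -0.147 ]
 [ 0.3969  0.1775]]
[np.float64(0.33623678546914176), np.float64(0.3274885924325022), np.float64(0.32980105264793713), np.float64(0.3330412876916092)]
9.235933062195084 9.850618620193433
[[ 0.7243  0.233 ]
 [ 0.7841 -0.1   ]
 [ 0.461  -0.1513]
 [ 0.4066  0.1781]]
```

```bash
cat >> h.py <<'E'
from scipy.spatial.transform import Rotation as Ro
def tool():
    s=ctrl.get_state();return s,np.array(s["position"]),Ro.from_rotvec(s["tool_rot"])
def yawy(R): y=R.as_matrix()[:,1];return np.degrees(np.arctan2(y[1],y[0]))
def go(target,yaw=None):
    "tool-frame travel (mm) and turn about z (deg) to a world target, tool straight down, tool-y at world yaw (mod 180)"
    s,p,R=tool();tr=R.inv().apply(np.array(target)-p)*1000
    y0=yawy(R);out=[tr.round(1)]
    yy=y0 if yaw is None else y0+((yaw-y0+90)%180-90)
    a=np.radians(yy);Y=np.array([np.cos(a),np.sin(a),0]);Z=np.array([0,0,-1.]);X=np.cross(Y,Z)
    tu=(R.inv()*Ro.from_matrix(np.c_[X,Y,Z])).as_rotvec(degrees=True)
    print("yaw",round(y0,1),"travel mm",out[0],"turn",tu.round(1),"F",np.round(s["ft_force"],1),"t",s["time"],"q7",round(s["joint_positions"][6],2),"pos",p.round(4))
E
python3 - <<'E'
from h import *
im=cv2.imread("pics/top0.png")
print("shaker top", onz("top",(165,212),.18), onz("scene",(349,124),.18), "foot",onz("scene",(339,160),0),"glass",onz("top",(398,213),.14),onz("scene",(93,195),.14))
go((.40,-.35,.235)); go((.484,.130,.2),52); go((.484,.130,.2),142); print(tool()[2].as_matrix().round(2))
E
```

```text
shaker top [0.50782568 0.27391729 0.18      ] [0.49442061 0.28732825 0.18      ] foot [0.49702591 0.28449746 0.        ] glass [ 0.49089484 -0.45810493  0.14      ] [ 0.47880749 -0.45024552  0.14      ]
yaw -75.7 travel mm [ 301.1 -211.5    0.9] turn [-0.1  0.   0. ] F [ 0.5  0.2 -0.3] t 0.1 q7 -0.06 pos [ 0.1605 -0.6294  0.2356]
yaw -75.7 travel mm [ 501.2 -655.7   36.7] turn [-0.1  0.1 52.3] F [ 0.5  0.2 -0.3] t 0.1 q7 -0.06 pos [ 0.1605 -0.6294  0.2356]
yaw -75.7 travel mm [ 501.2 -655.7   36.7] turn [ -0.1  -0.  -37.7] F [ 0.5  0.2 -0.3] t 0.1 q7 -0.06 pos [ 0.1605 -0.6294  0.2356]
[[ 0.97  0.25 -0.  ]
 [ 0.25 -0.97  0.  ]
 [-0.   -0.   -1.  ]]
```

Request:
{"method": "step_arm", "body": {"commands": [{"travel": [0.04, -0.03, 0], "turn": [0, 0, -7]}, {"travel": [0.08, -0.056, 0], "turn": [0, 0, -14]}, {"travel": [0.12, -0.084, 0], "turn": [0, 0, -21]}, {"travel": [0.16, -0.112, 0], "turn": [0, 0, -28]}, {"travel": [0.2, -0.14, 0], "turn": [0, 0, -35]}]}}

```text
time: 0.6
position: [0.3207, -0.4429, 0.2362]
tool_rot: [-2.852, -1.317, 0.0]
ft_force: [1.5, -0.2, -0.2]
grip_width: 1.0
grip_force: 0.0
```

```bash
python3 -c "
from h import *
go((.43,-.25,.235),142);go((.484,.130,.2),142)"
```

```text
yaw -40.4 travel mm [217.7 -41.8   1.2] turn [-0.   0.  -2.4] F [ 1.5 -0.2 -0.2] t 0.6 q7 0.16 pos [ 0.3207 -0.4429  0.2362]
yaw -40.4 travel mm [ 542.1 -247.    36.2] turn [-0.   0.  -2.4] F [ 1.5 -0.2 -0.2] t 0.6 q7 0.16 pos [ 0.3207 -0.4429  0.2362]
```

Request:
{"method": "step_arm", "body": {"commands": [{"travel": [0.045, -0.01, 0]}, {"travel": [0.09, -0.02, 0]}, {"travel": [0.135, -0.03, 0]}, {"travel": [0.18, -0.042, 0]}, {"travel": [0.225, -0.06, 0], "turn": [0, 0, -2.4]}]}}

```text
$.commands[0]: bad value
```

```bash
python3 -c "
from h import *
go((.484,.130,.2),142)"
```

```text
yaw -40.4 travel mm [ 542.1 -247.    36.2] turn [-0.   0.  -2.4] F [ 1.5 -0.2 -0.2] t 0.6 q7 0.16 pos [ 0.3207 -0.4429  0.2362]
```

Each row needs a turn as well.

Request:
{"method": "step_arm", "body": {"commands": [{"travel": [0.045, -0.01, 0], "turn": [0, 0, 0]}, {"travel": [0.09, -0.02, 0], "turn": [0, 0, 0]}, {"travel": [0.135, -0.03, 0], "turn": [0, 0, -1]}, {"travel": [0.18, -0.042, 0], "turn": [0, 0, -2]}, {"travel": [0.225, -0.06, 0], "turn": [0, 0, -2.4]}]}}

```text
time: 1.1
position: [0.4216, -0.2333, 0.2363]
tool_rot: [2.827, 1.371, 0.0]
ft_force: [0.7, 0.6, 0.7]
grip_width: 1.005
grip_force: 0.0
```

```bash
python3 -c "
from h import *
go((.484,.130,.2),142)"
```

```text
yaw -38.3 travel mm [ 323.9 -176.1   36.3] turn [ 0.  -0.  -0.3] F [0.7 0.6 0.7] t 1.1 q7 -0.2 pos [ 0.4216 -0.2333  0.2363]
```

Request:
{"method": "step_arm", "body": {"commands": [{"travel": [0.042, -0.023, 0], "turn": [0, 0, 0]}, {"travel": [0.084, -0.046, 0], "turn": [0, 0, 0]}, {"travel": [0.126, -0.069, 0], "turn": [0, 0, 0]}, {"travel": [0.168, -0.092, 0], "turn": [0, 0, 0]}, {"travel": [0.21, -0.115, 0], "turn": [0, 0, 0]}]}}

```text
time: 1.6
position: [0.4606, 0.0029, 0.2364]
tool_rot: [2.827, 1.369, -0.0]
ft_force: [1.0, -0.1, 1.3]
grip_width: 0.993
grip_force: 0.0
```

Request:
{"method": "step_arm", "body": {"commands": [{"travel": [0.042, -0.023, 0], "turn": [0, 0, 0]}, {"travel": [0.084, -0.046, 0], "turn": [0, 0, 0]}, {"travel": [0.11, -0.06, 0], "turn": [0, 0, 0]}, {"travel": [0.11, -0.06, 0.0], "turn": [0, 0, 0]}]}}

```text
time: 2.0
position: [0.4813, 0.1301, 0.2366]
tool_rot: [-2.819, -1.381, -0.002]
ft_force: [0.4, 0.1, 1.1]
grip_width: 1.001
grip_force: 0.0
```

Run:
```python
from h import *
go((.484,.130,.2),142)
s,p,R=tool()
im=ctrl.get_image("wrist");cv2.imwrite("pics/w1.png",cv2.cvtColor(im,cv2.COLOR_RGB2BGR))
m=ctrl.camera_model("wrist");print(m)
def proj(X):
    c=np.linalg.inv(m["T_tool_cam"])@np.r_[R.inv().apply(np.array(X)-p),1];return m["fx"]*c[0]/c[2]+m["cx"],m["fy"]*c[1]/c[2]+m["cy"]
print(proj((.484,.130,.098)),proj((.55,.0795,.066)))
```

```text
yaw -37.8 travel mm [ 1.5  2.3 36.6] turn [-0.1 -0.1  0.2] F [0.4 0.1 1.1] t 2.0 q7 -0.99 pos [0.4813 0.1301 0.2366]
{'fx': 273.83544248374875, 'fy': 273.83544248374875, 'cx': 258.0417052214522, 'cy': 188.12015741400145, 'T_tool_cam': array([[-4.13104563e-04, -9.65837995e-01, -2.59146284e-01,
         7.00870763e-02],
       [ 9.99999845e-01, -3.01937651e-04, -4.68776326e-04,
         1.52500108e-04],
       [ 3.74515966e-04, -2.59146437e-01,  9.65837970e-01,
        -1.47925204e-01],
       [ 0.00000000e+00,  0.00000000e+00,  0.00000000e+00,
         1.00000000e+00]])}
(np.float64(260.32746278298663), np.float64(180.8897140857685)) (np.float64(330.1527129658805), np.float64(174.21268695029568))
```

View pics/w1.png

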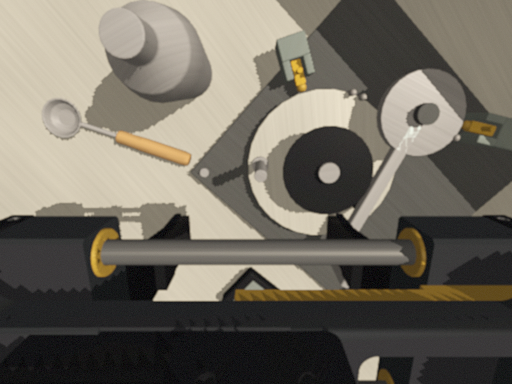

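Wrist: the post's top face is near (259,162) and its foot near (262,178). The hub is at (329,172), 2 px from its prediction. The post lies a little further towards tool +x than I predicted, so I'll recompute it.

```bash
cat >> h.py <<'E'
def wray(px,z,pose=None):
    m=ctrl.camera_model("wrist");s,p,R=tool();A=m["T_tool_cam"]
    d=R.apply(A[:3,:3]@np.array([(px[0]-m["cx"])/m["fx"],(px[1]-m["cy"])/m["fy"],1]));c=p+R.apply(A[:3,3]);return c+d*(z-c[2])/d[2]
E
python3 - <<'E'
from h import *
for px,z in[((259,162),.098),((262,178),.026),((329,172),.066),((425,114),.07)]:
    X=wray(px,z);d=X[:2]-np.array([.55,.0795]);print(px,X.round(4),np.hypot(*d).round(4),np.degrees(np.arctan2(d[1],d[0])).round(1))
im=cv2.imread("pics/w1.png")[100:250,200:400];cv2.imwrite("pics/w1z.png",cv2.resize(im,None,fx=4,fy=4,interpolation=cv2.INTER_CUBIC))
E
```

```text
(259, 162) [0.4955 0.1436 0.098 ] 0.0841 130.4
(262, 178) [0.478  0.1144 0.026 ] 0.08 154.2
(329, 172) [0.5502 0.0789 0.066 ] 0.0007 -74.4
(425, 114) [0.6704 0.069  0.07  ] 0.1208 -5.0
```

View pics/w1z.png

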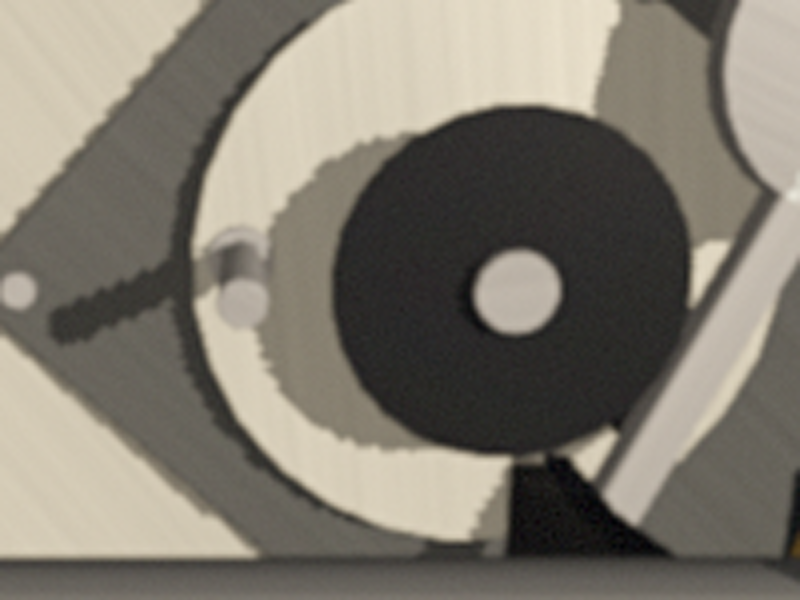

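The zoom shows the reverse: the post's top face is the lower disc at zoom (242,300), which is image (260.5,175), and its foot is at (259.5,161).

Run:
```python
from h import *
for px,z in[((260.5,175),.098),((259.5,160.5),.026)]:
    X=wray(px,z);d=X[:2]-np.array([.55,.0793]);print(px,X.round(4),np.hypot(*d).round(4),np.degrees(np.arctan2(d[1],d[0])).round(1))
go((.487,.133,.088),142)
```

```text
(260.5, 175) [0.4881 0.1315 0.098 ] 0.081 139.8
(259.5, 160.5) [0.4899 0.1351 0.026 ] 0.082 137.1
yaw -38.0 travel mm [  8.3   0.9 148.3] turn [-0.1 -0.   0. ] F [ 0.  -0.6 -0.3] t 2.05 q7 -0.99 pos [0.4814 0.1269 0.2363]
```

Request:
{"method": "step_arm", "body": {"commands": [{"travel": [0.008, 0.001, 0.045], "turn": [0, 0, 0]}, {"travel": [0.008, 0.001, 0.09], "turn": [0, 0, 0]}, {"travel": [0.008, 0.001, 0.125], "turn": [0, 0, 0]}, {"travel": [0.008, 0.001, 0.148], "turn": [0, 0, 0]}, {"travel": [0.008, 0.001, 0.148], "turn": [0, 0, 0]}]}}

```text
time: 2.55
position: [0.4848, 0.1275, 0.085]
tool_rot: [-2.827, -1.366, 0.012]
ft_force: [-0.7, 0.2, -0.4]
grip_width: 0.996
grip_force: 0.0
```

Request:
{"method": "step_arm", "body": {"commands": [{"travel": [0, 0, 0], "turn": [0, 0, 0]}, {"travel": [0, 0, 0], "turn": [0, 0, 0]}, {"travel": [0, 0, 0], "turn": [0, 0, 0]}, {"travel": [0, 0, 0], "turn": [0, 0, 0]}, {"travel": [0, 0, 0], "turn": [0, 0, 0]}], "gripper": 0, "force": 25}}

```text
time: 3.05
position: [0.4881, 0.1302, 0.0892]
tool_rot: [2.826, 1.37, 0.002]
ft_force: [0.5, 0.4, -0.2]
grip_width: 0.629
grip_force: 0.0
```

Run:
```python
from h import *
s=ctrl.get_state();print(s["grip_width"],s["grip_force"])
go((.488,.1325,.088),142)
# arc rows: post angle steps; relative to the current TCP
s,p,R=tool();c=np.array([.55,.0793]);d=p[:2]-c;a0=np.degrees(np.arctan2(d[1],d[0]));print("ang",a0,np.hypot(*d))
for da in(5,10,15,20,25,30,35,179.5-a0):
    a=np.radians(a0+da);q=np.r_[c+.082*np.array([np.cos(a),np.sin(a)]),p[2]];print(da,(R.inv().apply(q-p)*1000).round(1))
```

```text
0.6290220458136248 0.0
yaw -38.3 travel mm [ 1.7 -1.5  1.2] turn [ 0.1 -0.  -0.3] F [ 0.5  0.4 -0.2] t 3.05 q7 -1.16 pos [0.4881 0.1302 0.0892]
ang 140.55876583420758 0.0801138041749461
5 [-7.1 -1.7 -0. ]
10 [-14.2  -0.9  -0. ]
15 [-21.2   0.5  -0. ]
20 [-28.1   2.5  -0. ]
25 [-34.8   5.1  -0. ]
30 [-41.2   8.3  -0. ]
35 [-47.3  12.   -0. ]
38.94123416579242 [-51.9  15.3  -0. ]
```

Fingers still closing, so keep closing.

Request:
{"method": "step_arm", "body": {"commands": [{"travel": [0.001, -0.001, 0], "turn": [0, 0, 0]}, {"travel": [0.001, -0.001, 0], "turn": [0, 0, 0]}, {"travel": [0.001, -0.001, 0], "turn": [0, 0, 0]}, {"travel": [0.001, -0.001, 0], "turn": [0, 0, 0]}, {"travel": [0.001, -0.001, 0], "turn": [0, 0, 0]}]}}

```text
time: 3.55
position: [0.4865, 0.1324, 0.0884]
tool_rot: [-2.825, -1.369, 0.003]
ft_force: [-6.5, 4.6, 4.7]
grip_width: 0.175
grip_force: 4.3
```

Request:
{"method": "step_arm", "body": {"commands": [{"travel": [0, 0, 0], "turn": [0, 0, 0]}, {"travel": [0, 0, 0], "turn": [0, 0, 0]}, {"travel": [0, 0, 0], "turn": [0, 0, 0]}, {"travel": [0, 0, 0], "turn": [0, 0, 0]}, {"travel": [0, 0, 0], "turn": [0, 0, 0]}]}}

```text
time: 4.05
position: [0.486, 0.1329, 0.0884]
tool_rot: [-2.825, -1.371, 0.004]
ft_force: [-4.0, 2.4, 3.0]
grip_width: 0.153
grip_force: 25.0
```

Run:
```python
from h import *
s=ctrl.get_state();print(s["grip_width"],s["grip_force"])
go((.488,.1325,.088),142)
s,p,R=tool();c=np.array([.55,.0793]);d=p[:2]-c;a0=np.degrees(np.arctan2(d[1],d[0]));print("ang",a0,np.hypot(*d))
for da in(5,10,15,20,25,30,35,179.5-a0):
    a=np.radians(a0+da);q=np.r_[c+.082*np.array([np.cos(a),np.sin(a)]),p[2]];print(da,(R.inv().apply(q-p)*1000).round(1))
```

```text
0.1529047626582322 24.98730374034494
yaw -38.2 travel mm [1.  1.8 0.3] turn [-0.2  0.1 -0.2] F [-4.   2.4  3. ] t 4.05 q7 -1.16 pos [0.486  0.1329 0.0884]
ang 140.08252115254575 0.08346193416870552
5 [-7.2  1.6  0. ]
10 [-14.3   2.3   0. ]
15 [-21.3   3.6   0. ]
20 [-28.2   5.6   0. ]
25 [-34.9   8.1   0. ]
30 [-41.3  11.2   0. ]
35 [-47.5  14.9   0. ]
39.41747884745425 [-52.6  18.6   0. ]
```

Request:
{"method": "step_arm", "body": {"commands": [{"travel": [-0.007, 0.001, 0], "turn": [0, 0, -5]}, {"travel": [-0.014, 0.002, 0], "turn": [0, 0, -10]}, {"travel": [-0.021, 0.0036, 0], "turn": [0, 0, -15]}, {"travel": [-0.028, 0.0056, 0], "turn": [0, 0, -20]}, {"travel": [-0.028, 0.0056, 0], "turn": [0, 0, -20]}]}}

```text
time: 4.55
position: [0.4722, 0.1066, 0.0883]
tool_rot: [-2.542, -1.841, 0.006]
ft_force: [-6.4, 1.9, 7.1]
grip_width: 0.154
grip_force: 25.0
```

Run:
```python
from h import *
s,p,R=tool();c=np.array([.55,.0793]);d=p[:2]-c;a0=np.degrees(np.arctan2(d[1],d[0]));print("ang",a0,np.hypot(*d),s["ft_force"],s["grip_width"],yawy(R))
for da in(5,10,15,20,179.5-a0):
    a=np.radians(a0+da);q=np.r_[c+.082*np.array([np.cos(a),np.sin(a)]),p[2]];print(da,(R.inv().apply(q-p)*1000).round(1))
```

```text
ang 160.64769759601953 0.08244972181066511 [-6.42186098  1.91762436  7.10521566] 0.15374402318922462 -18.162282042521625
5 [-7.2  0.6  0. ]
10 [-14.3   1.4   0. ]
15 [-21.3   2.8   0. ]
20 [-28.2   4.8   0. ]
18.852302403980474 [-26.6   4.3   0. ]
```

Request:
{"method": "step_arm", "body": {"commands": [{"travel": [-0.007, 0.001, 0], "turn": [0, 0, -5]}, {"travel": [-0.014, 0.002, 0], "turn": [0, 0, -10]}, {"travel": [-0.021, 0.0032, 0], "turn": [0, 0, -15]}, {"travel": [-0.0268, 0.005, 0], "turn": [0, 0, -19]}, {"travel": [-0.0268, 0.005, 0], "turn": [0, 0, -19]}]}}

```text
time: 5.05
position: [0.4685, 0.0798, 0.0883]
tool_rot: [-2.202, -2.236, 0.006]
ft_force: [-7.2, 3.2, 6.7]
grip_width: 0.151
grip_force: 25.0
```

Run:
```python
from h import *
s,p,R=tool();c=np.array([.55,.0793]);d=p[:2]-c;a0=np.degrees(np.arctan2(d[1],d[0]));print("ang",a0,np.hypot(*d),s["ft_force"],s["grip_width"],yawy(R))
```

```text
ang 179.65134019856535 0.08146158532308662 [-7.23312271  3.23658592  6.73557487] 0.15149460173296783 0.8860517392780983
```

Request:
{"method": "step_arm", "body": {"commands": [{"travel": [0, 0, 0], "turn": [0, 0, 0]}, {"travel": [0, 0, 0], "turn": [0, 0, 0]}, {"travel": [0, 0, 0], "turn": [0, 0, 0]}, {"travel": [0, 0, 0], "turn": [0, 0, 0]}], "gripper": 0.6}}

```text
time: 5.45
position: [0.4713, 0.0789, 0.0886]
tool_rot: [2.208, 2.234, 0.001]
ft_force: [0.2, -0.7, -0.8]
grip_width: 0.432
grip_force: 0.0
```

Request:
{"method": "step_arm", "body": {"commands": [{"travel": [0, 0, -0.04], "turn": [0, 0, 0]}, {"travel": [0, 0, -0.08], "turn": [0, 0, 0]}, {"travel": [0, 0, -0.12], "turn": [0, 0, 0]}, {"travel": [0, 0, -0.12], "turn": [0, 0, 0]}, {"travel": [0, 0, -0.12], "turn": [0, 0, 0]}]}}

```text
time: 5.95
position: [0.4716, 0.0789, 0.2092]
tool_rot: [2.206, 2.233, 0.001]
ft_force: [-0.1, 0.8, -1.1]
grip_width: 0.598
grip_force: 0.0
```

Run:
```python
from h import *
go((.491,.0,.2),206.7)
im=ctrl.get_image("wrist");cv2.imwrite("pics/w2.png",cv2.cvtColor(im,cv2.COLOR_RGB2BGR));
```

```text
yaw 0.7 travel mm [-79.1  18.5   9.3] turn [  0.1   0.1 -26. ] F [-0.1  0.8 -1.1] t 5.95 q7 -0.2 pos [0.4716 0.0789 0.2092]
```

View pics/w2.png

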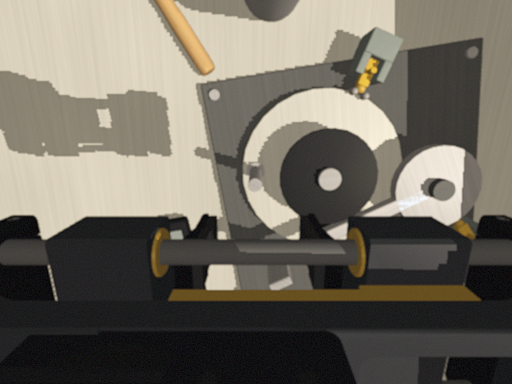

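Wrist: the brass nose, near (360,92), sits between the two rim pins, and the post stands at about (256,185) on the robot side, so the turntable is in the notch. Next is the tab, with closed fingers.

```bash
cat >> h.py <<'E'
PIV=np.array([.671,.069]);A0=207.3
def tabtcp(th,off=.015,z=.088):
    a=np.radians(A0)+th;r=np.array([np.cos(a),np.sin(a)]);u=np.array([-r[1],r[0]]);return np.r_[PIV+.2*r-off*u,z],np.degrees(a)
E
python3 - <<'E'
from h import *
t,y=tabtcp(0,.032);print(t);go([t[0],t[1],.2],y);print(wray((280,283),.112))
E
```

```text
[0.47859977 0.00570584 0.088     ]
yaw 0.7 travel mm [-73.2   7.1   8. ] turn [ -0.    0.  -26.6] F [-0.4 -0.4 -0.7] t 6.0 q7 -0.2 pos [0.4707 0.0788 0.208 ]
[ 0.49369048 -0.01619155  0.112     ]
```

Request:
{"method": "step_arm", "body": {"commands": [{"travel": [-0.025, 0.002, 0], "turn": [0, 0, -6]}, {"travel": [-0.05, 0.005, 0], "turn": [0, 0, -13]}, {"travel": [-0.073, 0.007, 0], "turn": [0, 0, -20]}, {"travel": [-0.073, 0.007, 0], "turn": [0, 0, -26.6]}, {"travel": [-0.073, 0.007, 0], "turn": [0, 0, -26.6]}], "gripper": 0, "force": 20}}

```text
time: 6.5
position: [0.4778, 0.0056, 0.2067]
tool_rot: [-1.634, -2.679, 0.001]
ft_force: [0.2, -0.8, -0.7]
grip_width: 0.232
grip_force: 0.0
```

Request:
{"method": "step_arm", "body": {"commands": [{"travel": [0, 0, 0], "turn": [0, 0, 0]}, {"travel": [0, 0, 0], "turn": [0, 0, 0]}, {"travel": [0, 0, 0], "turn": [0, 0, 0]}, {"travel": [0, 0, 0], "turn": [0, 0, 0]}]}}

```text
time: 6.9
position: [0.4788, 0.0067, 0.2085]
tool_rot: [1.634, 2.683, -0.0]
ft_force: [0.6, -0.0, 0.3]
grip_width: 0.005
grip_force: 0.0
```

Run:
```python
from h import *
t,y=tabtcp(0,.032);go(t,y);print(ctrl.get_state()["grip_width"])
s,p,R=tool();im=ctrl.get_image("wrist");cv2.imwrite("pics/w3.png",cv2.cvtColor(im,cv2.COLOR_RGB2BGR))
im=ctrl.get_image("top")[130:250,180:305];im2=ctrl.get_image("scene")[135:255,195:320]
cv2.imwrite("pics/z3.png",cv2.resize(cv2.cvtColor(np.hstack([im,im2]),cv2.COLOR_RGB2BGR),None,fx=3.2,fy=3.2,interpolation=cv2.INTER_CUBIC))
```

```text
yaw 27.3 travel mm [ -0.8  -0.6 120.5] turn [-0.  0.  0.] F [ 0.6 -0.   0.3] t 6.9 q7 0.42 pos [0.4788 0.0067 0.2085]
0.005348493628051267
```

View pics/z3.png

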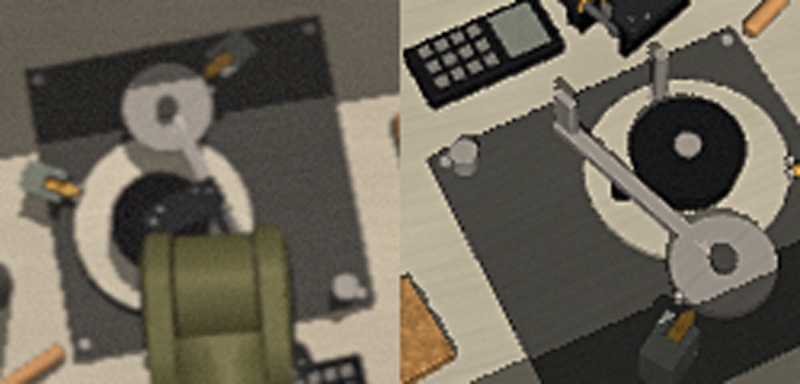

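The top view is blocked by the arm. The scene view shows the tab still at rest, with its top near (247,162), the post in its notch position and nothing else disturbed. Descending beside the tab.

Request:
{"method": "step_arm", "body": {"commands": [{"travel": [0, 0, 0.03], "turn": [0, 0, 0]}, {"travel": [0, 0, 0.06], "turn": [0, 0, 0]}, {"travel": [0, 0, 0.09], "turn": [0, 0, 0]}, {"travel": [0, 0, 0.12], "turn": [0, 0, 0]}, {"travel": [0, 0, 0.12], "turn": [0, 0, 0]}]}}

```text
time: 7.55
position: [0.4756, 0.0064, 0.0853]
tool_rot: [-1.63, -2.677, 0.004]
ft_force: [0.3, 0.0, -0.0]
grip_width: 0.005
grip_force: 0.0
```

Run:
```python
from h import *
for th in (0,.1,.2,.3,.4,.5,.6): print(th);go(*tabtcp(th))
```

```text
0
yaw 27.3 travel mm [-18.9   2.3  -2.8] turn [-0.3 -0.3  0. ] F [ 0.3  0.  -0. ] t 7.55 q7 0.27 pos [0.4756 0.0064 0.0853]
0.1
yaw 27.3 travel mm [-39.    1.8  -2.9] turn [-0.3 -0.3 -5.7] F [ 0.3  0.  -0. ] t 7.55 q7 0.27 pos [0.4756 0.0064 0.0853]
0.2
yaw 27.3 travel mm [-59.    3.3  -3. ] turn [ -0.3  -0.3 -11.4] F [ 0.3  0.  -0. ] t 7.55 q7 0.27 pos [0.4756 0.0064 0.0853]
0.3
yaw 27.3 travel mm [-78.7   6.8  -3.2] turn [ -0.3  -0.3 -17.2] F [ 0.3  0.  -0. ] t 7.55 q7 0.27 pos [0.4756 0.0064 0.0853]
0.4
yaw 27.3 travel mm [-98.   12.2  -3.3] turn [ -0.3  -0.3 -22.9] F [ 0.3  0.  -0. ] t 7.55 q7 0.27 pos [0.4756 0.0064 0.0853]
0.5
yaw 27.3 travel mm [-116.7   19.6   -3.4] turn [ -0.2  -0.4 -28.6] F [ 0.3  0.  -0. ] t 7.55 q7 0.27 pos [0.4756 0.0064 0.0853]
0.6
yaw 27.3 travel mm [-134.5   28.7   -3.6] turn [ -0.2  -0.4 -34.3] F [ 0.3  0.  -0. ] t 7.55 q7 0.27 pos [0.4756 0.0064 0.0853]
```

Request:
{"method": "step_arm", "body": {"commands": [{"travel": [-0.008, 0.001, 0], "turn": [0, 0, 0]}, {"travel": [-0.016, 0.001, 0], "turn": [0, 0, 0]}, {"travel": [-0.024, 0.001, 0], "turn": [0, 0, -1]}, {"travel": [-0.03, 0.001, 0], "turn": [0, 0, -3]}, {"travel": [-0.03, 0.001, 0], "turn": [0, 0, -3]}]}}

```text
time: 8.05
position: [0.4947, -0.0204, 0.0898]
tool_rot: [1.564, 2.723, 0.002]
ft_force: [-1.1, 3.0, 3.8]
grip_width: 0.007
grip_force: 2.0
```

Run:
```python
from h import *
for th in (0,.1,.2,.3,.4,.5,.6): print(th);go(*tabtcp(th))
```

```text
0
yaw 30.3 travel mm [13.7 -1.6  1.8] turn [0.1 0.  3. ] F [-1.1  3.   3.8] t 8.05 q7 0.35 pos [ 0.4947 -0.0204  0.0898]
0.1
yaw 30.3 travel mm [-6.2 -3.2  1.8] turn [ 0.1  0.  -2.8] F [-1.1  3.   3.8] t 8.05 q7 0.35 pos [ 0.4947 -0.0204  0.0898]
0.2
yaw 30.3 travel mm [-26.3  -2.7   1.8] turn [ 0.1  0.  -8.5] F [-1.1  3.   3.8] t 8.05 q7 0.35 pos [ 0.4947 -0.0204  0.0898]
0.3
yaw 30.3 travel mm [-46.2  -0.2   1.8] turn [  0.1   0.1 -14.2] F [-1.1  3.   3.8] t 8.05 q7 0.35 pos [ 0.4947 -0.0204  0.0898]
0.4
yaw 30.3 travel mm [-65.7   4.2   1.9] turn [  0.1   0.1 -19.9] F [-1.1  3.   3.8] t 8.05 q7 0.35 pos [ 0.4947 -0.0204  0.0898]
0.5
yaw 30.3 travel mm [-84.7  10.6   1.9] turn [  0.1   0.1 -25.7] F [-1.1  3.   3.8] t 8.05 q7 0.35 pos [ 0.4947 -0.0204  0.0898]
0.6
yaw 30.3 travel mm [-103.    18.8    1.9] turn [  0.1   0.1 -31.4] F [-1.1  3.   3.8] t 8.05 q7 0.35 pos [ 0.4947 -0.0204  0.0898]
```

Request:
{"method": "step_arm", "body": {"commands": [{"travel": [-0.01, -0.003, 0], "turn": [0, 0, -4]}, {"travel": [-0.02, -0.003, 0], "turn": [0, 0, -7]}, {"travel": [-0.03, -0.002, 0], "turn": [0, 0, -10]}, {"travel": [-0.04, -0.001, 0], "turn": [0, 0, -12.5]}, {"travel": [-0.05, 0.001, 0], "turn": [0, 0, -15.5]}]}}

```text
time: 8.55
position: [0.5194, -0.0612, 0.0893]
tool_rot: [-1.178, -2.911, -0.002]
ft_force: [-2.9, 4.1, 3.7]
grip_width: 0.003
grip_force: 3.0
```

Run:
```python
from h import *
for th in (.4,.5,.6,.65): print(th);go(*tabtcp(th))
```

```text
0.4
yaw 45.9 travel mm [-18.4  -1.6   1.3] turn [ 0.  -0.1 -4.3] F [-2.9  4.1  3.7] t 8.55 q7 0.65 pos [ 0.5194 -0.0612  0.0893]
0.5
yaw 45.9 travel mm [-38.4  -0.6   1.2] turn [  0.   -0.1 -10. ] F [-2.9  4.1  3.7] t 8.55 q7 0.65 pos [ 0.5194 -0.0612  0.0893]
0.6
yaw 45.9 travel mm [-58.2   2.4   1.2] turn [  0.   -0.1 -15.7] F [-2.9  4.1  3.7] t 8.55 q7 0.65 pos [ 0.5194 -0.0612  0.0893]
0.65
yaw 45.9 travel mm [-68.    4.6   1.2] turn [  0.   -0.1 -18.6] F [-2.9  4.1  3.7] t 8.55 q7 0.65 pos [ 0.5194 -0.0612  0.0893]
```

Request:
{"method": "step_arm", "body": {"commands": [{"travel": [-0.012, -0.002, 0], "turn": [0, 0, -3]}, {"travel": [-0.024, -0.0015, 0], "turn": [0, 0, -6]}, {"travel": [-0.036, -0.001, 0], "turn": [0, 0, -9.5]}, {"travel": [-0.048, 0.001, 0], "turn": [0, 0, -13]}, {"travel": [-0.06, 0.0025, 0], "turn": [0, 0, -16]}]}}

```text
time: 9.05
position: [0.5641, -0.1011, 0.089]
tool_rot: [-0.76, -3.046, -0.002]
ft_force: [-3.8, 5.5, 1.5]
grip_width: 0.008
grip_force: 3.2
```

Request:
{"method": "step_arm", "body": {"commands": [{"travel": [0, 0, 0], "turn": [0, 0, 0]}, {"travel": [0, 0, 0], "turn": [0, 0, 0]}, {"travel": [0, 0, 0], "turn": [0, 0, 0]}, {"travel": [0, 0, 0], "turn": [0, 0, 0]}]}}

```text
time: 9.45
position: [0.5633, -0.1014, 0.0889]
tool_rot: [-0.765, -3.045, -0.001]
ft_force: [-4.1, 4.1, 3.5]
grip_width: 0.002
grip_force: 3.0
```

Run:
```python
from h import *
for th in (.5,.55,.6,.65): print(th);go(*tabtcp(th))
im=ctrl.get_image("top")[130:250,180:305];im2=ctrl.get_image("scene")[135:255,195:320]
cv2.imwrite("pics/z4.png",cv2.resize(cv2.cvtColor(np.hstack([im,im2]),cv2.COLOR_RGB2BGR),None,fx=3.2,fy=3.2,interpolation=cv2.INTER_CUBIC))
```

```text
0.5
yaw 61.8 travel mm [20.9  3.7  0.9] turn [-0.  -0.1  5.8] F [-4.1  4.1  3.5] t 9.45 q7 0.92 pos [ 0.5633 -0.1014  0.0889]
0.55
yaw 61.8 travel mm [11.   2.1  0.9] turn [-0.  -0.1  3. ] F [-4.1  4.1  3.5] t 9.45 q7 0.92 pos [ 0.5633 -0.1014  0.0889]
0.6
yaw 61.8 travel mm [1.  1.1 0.9] turn [-0.  -0.1  0.1] F [-4.1  4.1  3.5] t 9.45 q7 0.92 pos [ 0.5633 -0.1014  0.0889]
0.65
yaw 61.8 travel mm [-9.   0.6  0.8] turn [-0.  -0.1 -2.8] F [-4.1  4.1  3.5] t 9.45 q7 0.92 pos [ 0.5633 -0.1014  0.0889]
```

View pics/z4.png

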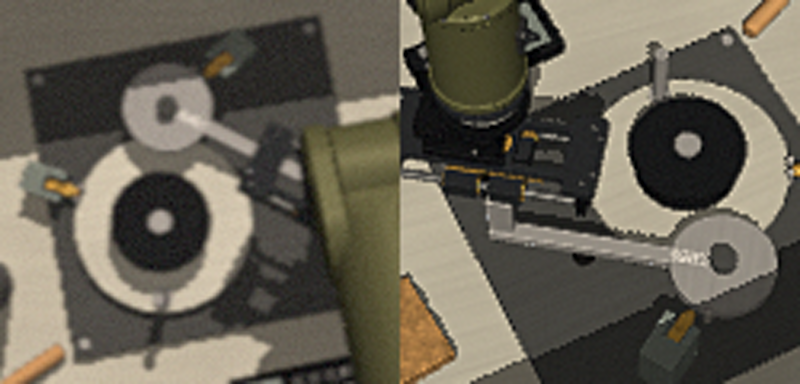

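Both views show the arm swung well out. In the top half its bar runs from the pivot at (168,106) to about (297,173). In the scene half the tab is at (500,218) with the fingers on its drum side, and the turntable is still in its notch. I'll check the angle numerically.

Run:
```python
from h import *
S=lambda u,v:(195+(u-400)/3.2,135+v/3.2)
for n,a,b in(("top",T(205,127),T(295,174)),("scene",S(665,253),S(510,231))):
    d=(onz(n,b,.062)-onz(n,a,.062));an=np.degrees(np.arctan2(d[1],d[0]))%360;print(n,an,np.radians(an-A0))
X=onz("scene",S(502,203),.112);d=X[:2]-PIV;print(X,np.hypot(*d),np.radians(np.degrees(np.arctan2(d[1],d[0]))%360-A0))
s=ctrl.get_state();print(s["ft_force"],s["time"],s["qd"].round(3))
```

```text
top 241.0770403000409 0.5895205648145267
scene 243.31726057283169 0.6286197845446516
[ 0.58448692 -0.10367033  0.112     ] 0.1931309262678535 0.6298498911135089
[-4.47171369  4.755884    2.25311907] 9.55 [ 0.001 -0.001  0.001  0.001 -0.001 -0.    -0.   ]
```

```bash
python3 -c "
from bench import ctrl
print(ctrl.close_job())"
```

```text
the job is handed in; nothing more can be done
None
```

I handed the job in with the turntable in its loading notch and the fingers still holding the tensioner arm back at about 0.6 rad, past its click, with roughly 6 N; the interface returned no verdict.

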